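Lock the bayonet lid on the pickling pot

ROBOT

A 7-joint arm with a two-finger parallel gripper is mounted at the origin on the work surface. World frame = base frame: x ahead of the robot, y to its left, z up, the work surface at z = 0. Lengths are in m, angles in degrees, forces in N, time in s.
With the tool pointing down it reaches from about 0.425 to 0.875 m from the base axis. Payload 4.7 kg.
Tool frame: the origin (TCP) lies between the finger pads; the fingertips stand 22 mm ahead of it and the grasp point (between the pads) lies 3 mm ahead of it (env.tip_reach is the distance from the TCP to the fingertips, in m); z points along the fingers, y is the line along which they close (so a half turn about z gives the same grasp; the last joint's range is limited). The gripper opens to 87 mm and grips with 3 to 60 N. Pads are 19 mm wide; open, the fingers measure 117 mm over their backs; the gripper's body (75 mm by 190 mm) begins 51 mm behind the grasp point.
Start: joints at [76.897, 18.392, -4.016, 83.108, 1.295, 78.541, -3.26], TCP at [0.156, -0.631, 0.245] pointing down, gripper open.
Joint ranges: [-163.93, 163.93], [-17.29, 119.83], [-79.2, 71.16], [3.27, 140.29], [-89.18, 269.18], [5.43, 117.66], [-154.24, 154.24]. Speed limits (degrees/s): [147.25, 147.25, 180, 180, 180, 180, 180].

INTERFACE

Orientations are given as [roll, pitch, yaw] about the fixed x, y, z axes, in that order (R = Rz(yaw) Ry(pitch) Rx(roll)).
In Python, from cell import env gives the robot as it stands.
- The arm moves only by the shell command python3 -m creep 'ROWS' [FORCE]. ROWS is JSON, one flat list of numbers, 7 for each row, row after row: the finger opening in mm, from 0 to 87, then the shift along the tool's x, y, z in units of 30 mm (1.0 is 30 mm), then the turn, a rotation vector about the tool's x, y, z in units of 6 degrees (1.0 is 6 degrees). A call has 1 to 12 rows; each row is the pose to reach, as a shift and turn from the pose commanded when the call began, along the tool's axes at that moment; what a row does not reach only later rows make up. A row lasts 1/10 s, in which the tool goes at most 50 mm and 8.59 degrees, less where a joint would pass 70% of its speed; a pose out of reach is approached as far as the arm can. A call with a gripper value outside its range is refused whole. The fingers move at their own pace and stop on an object; FORCE is the grip in N (left out, the last holds). Time passes only in rows, so rows that repeat a pose let the fingers close. It gives the time, the measured TCP pose, the force, the opening and the grip force at its end, in the units of the state.
- env.get_obs(): the state, without advancing time (a new reading comes with each control period).
- env.read_camera(name): name is "scene" or "top" or "wrist"; returns a dict with "color" (420x560x3 uint8, red, green, blue), "depth" (420x560 float32, m along the optical axis (not along the pixel's ray), 0 where there is no reading), "fovy" (degrees; the focal length in pixels is half the picture's height over the tangent of half this angle, whatever the lens; pixels are square), "cx", "cy" (the principal point, pixels), "R" (3x3) and "t" (3): a world point X has camera coordinates R X + t. Camera axes: x right, y down, z forward; pixel columns grow to the right and rows downward; lengths in m; the calibration is good to about 2 mm. A picture is of the moment at which its call begins.
- env.sign_off(): hands the job in; it is judged then, once.
The state is a dict: "time_s": time; "qpos": joint angles; "joint_velocities": joint speeds; "effort": joint torques, N m; "tool_pos": TCP position; "tool_rot": TCP orientation; "force": force on the tool from outside, world axes, zero at the start; "wrist_torque": the same for the moment, N m; "grip_width": finger opening in m; "grasp_force": force on a finger pad.
Only numpy, scipy, OpenCV 4.12 (cv2) and the standard library are available. Lean on these libraries where they do the work, as an engineer would, in place of code of your own. Each camera call takes 0.05 s, during which the arm holds its last target. There are 200 camera calls.

TASK

Close the steel pickling pot with its own lid, the one with two lugs and a bar grip: set it in the pot's mouth with the lugs in the two slots, push it down against the sprung plate and turn it a quarter turn clockwise (seen from above) so that it locks under the rim with the bar in line with the pot's two side handles, then let go. Leave the plain saucepan lid where it is.

Things in the scene. Friction and masses are not known exactly. Their poses are not given: they have to be found in the camera images.
- pot: Steel pot, fixed, 156 mm diameter, 108 high; origin centre of underside, z up. Black loop handles at +y, -y (to 112 mm from axis, 85 up). Two inward rim lips (inner radius 54 mm, 100 to 108 mm up), one over each handle; between them 64 degree slots centred on +x and -x, open to radius 74. Lugs under the lips turn only clockwise from above (negative yaw), to stops about 95 degrees past slot centre.
- follower (a joint): White sprung plate in the pot's mouth; value 0 m up (its top 100 mm above the pot's underside), 0.016 m at its bottom stop. Carries the lid's weight unsunk; pushes up about 5 N at first, 10 N at the stop. The lid turns once pushed 8 mm or more down (12 is good). Let go locked, it rises till its lugs meet the lips (lid's underside 92 mm above pot's underside); let go unlocked, to 100 mm.
- lid: The pot's lid, right way up on the sideboard: steel disc, 92 mm diameter, 14 thick; two lugs 20 mm wide, 8 thick, level with its underside, along its +x and -x to 66 mm from the axis. Black bar grip along x, 80 mm long, 18 wide (y), 34 to 62 mm above the underside, on two posts. About 0.3 kg. Origin centre of underside, z up; a half turn about z looks and works the same.
- plain_lid: Bystander: plain saucepan lid, 128 mm steel disc without lugs, low dome, with a round black knob (36 mm diameter, top at 51 mm). Does not fit this pot. Origin: centre of its underside. It and the pot's lid lie on opposite sides of the pot, either way round.
There are look-alikes about, which are no part of the job. What is shaped like the lid but red or turquoise is not meant.

How it is judged (in metres and radians):
At the end, for the whole second after the job is handed in: The lid is locked in the pot's mouth at rest: its underside stays 80 to 96 mm above the pot's underside (held down under the lips), within 14 mm of the pot's axis, its bar within 25 degrees of the line through the pot's side handles, and level to about 8 degrees (z of lid in the frame of pot between 0.08 and 0.096 m and horizontal distance between lid and pot below 0.014 m and angle between the x axis of lid and the y axis of pot, either way round below 0.45 rad and angle between lid's own z axis and vertical below 0.15 rad and linear speed of lid below 0.03 m/s); the robot touches nothing.
It fails at once if the plain lid is pushed or carried more than 50 mm (distance of plain_lid from where it was at the start of the episode above 0.05 m).
It also fails if it takes over 45 s, if anything falls off the work surface, if the arm or the gripper's body presses on something with over 40 N, if the wrist force passes 120 N, or if a joint passes its speed limit or range.

## Working session

There is one attempt and no reset: what is moved stays moved. The work goes in short steps, Python scripts to look and compute and a shell command to move; the robot and the scene stay as the last step left them, time stands still between calls to the robot, and variables do not carry over. Pictures are saved under pics/ and viewed, at most 10 in all, crops included, and the job is handed in when it is done.

```bash
mkdir -p pics; ls
cat > h.py <<'E'
import numpy as np,cv2
from cell import env
from scipy.spatial.transform import Rotation as Ro
def cam(n):
    c=env.read_camera(n);np.savez('pics/'+n+'.npz',**c);return c
def pts(c):
    h,w=c['depth'].shape;f=h/2/np.tan(np.radians(c['fovy'])/2)
    v,u=np.mgrid[:h,:w];d=c['depth']
    P=np.stack([(u-c['cx'])*d/f,(v-c['cy'])*d/f,d],-1)
    return (P-c['t'])@c['R']
def save(c,p): cv2.imwrite(p,c['color'][...,::-1])
E
python3 - <<'E'
from h import *
a=cam('top');b=cam('scene')
print(a['fovy'],b['fovy'],a['t'],b['t'])
save(a,'pics/top1.png');save(b,'pics/scene1.png')
s=env.get_obs();print(s)
E
```

```text
pics
51.595535951545365 57.07542729629214 [0.00244715 0.50775927 0.86990131] [-0.16862078 -0.22242113  1.15751279]
{'time_s': 0.1, 'qpos': array([76.89662974, 18.43492665, -4.0176663 , 83.16740216,  1.29554889,
       78.54144801, -3.25961998]), 'joint_velocities': array([-0.04533286,  0.00214777,  0.02363112, -0.16299644, -0.07590341,
        0.06037003, -0.01093329]), 'effort': array([-4.65205339e-04, -4.92572558e+01, -4.05943561e-01, -3.13398528e+01,
       -6.40379847e-02,  3.95157037e-02,  4.81832558e-05]), 'tool_pos': array([ 0.15613504, -0.63049751,  0.24357433]), 'tool_rot': array([-1.79901495e+02,  5.32803352e-03,  1.39154735e+01]), 'force': array([0.68232912, 0.27562579, 0.35311724]), 'wrist_torque': array([-0.02223561,  0.03029295,  0.03488842]), 'grasp_force': 0.0, 'grip_width': 0.08696136057201262}
```

View pics/top1.png

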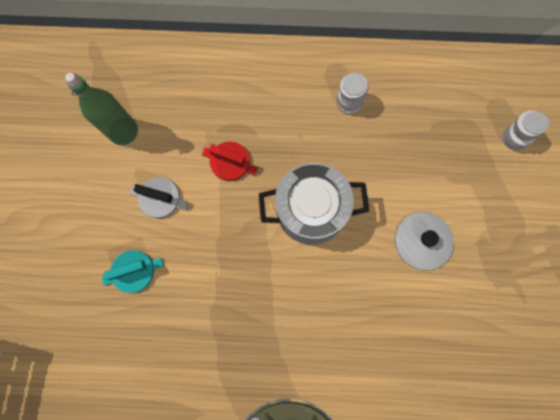

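View pics/scene1.png

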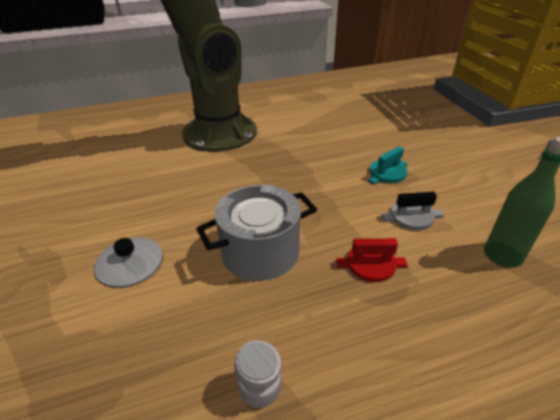

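Candidates in the top view: red lid (230,160), turquoise lid (132,271), plain lid with knob (425,240), steel lid with lugs and black bar (158,197). I choose the steel lid. The pot is at (314,202), with its handles left and right and its slots towards image up and down.

Run:
```python
from h import *
a=dict(np.load('pics/top.npz'));P=pts(a)
b=dict(np.load('pics/scene.npz'));Q=pts(b)
def rep(P,c,r0,r1,c0,c1,z0,z1,n,dark=None):
    S=P[r0:r1,c0:c1].reshape(-1,3);C=c[r0:r1,c0:c1].reshape(-1,3).max(1)
    m=(S[:,2]>z0)&(S[:,2]<z1)
    if dark: m&=C<dark
    S=S[m]
    if len(S)<5: print(n,'none');return
    (cx,cy),(w,h),an=cv2.minAreaRect(S[:,:2].astype(np.float32));
    X=S[:,:2]-S[:,:2].mean(0);l,V=np.linalg.eigh(X.T@X)
    print(n,len(S),'mean',S.mean(0).round(4),'rect',np.round([cx,cy,w,h,an],4),'axis',np.degrees(np.arctan2(V[1,1],V[0,1])).round(1),'zmax',S[:,2].max().round(4))
rep(P,a['color'],165,230,115,200,.050,.075,'bar top')
rep(P,a['color'],165,230,115,200,.007,.025,'disc top')
rep(Q,b['color'],180,235,375,450,.050,.075,'bar sc')
rep(P,a['color'],140,260,240,385,.098,.125,'rim top')
rep(P,a['color'],140,260,240,385,.06,.095,'handles',60)
rep(Q,b['color'],170,290,190,325,.1,.125,'rim sc')
rep(P,a['color'],200,280,385,465,.005,.07,'plain')
print(P[202,314],P[300,300],P[160,230],P[271,132])
c=cv2.resize(np.hstack([a['color'][160:235,110:210],a['color'][150:255,255:375][:75]]),None,fx=3.5,fy=3.5,interpolation=2)
d=a['color'][150:255,255:375]
A=cv2.resize(a['color'][150:250,105:205],(400,400),interpolation=2);B=cv2.resize(a['color'][150:250,262:362],(400,400),interpolation=2)
cv2.imwrite('pics/crop1.png',np.hstack([A,B])[...,::-1])
```

```text
bar top 336 mean [0.5251 0.312  0.0603] rect [5.26100e-01 3.13300e-01 8.10000e-02 1.84000e-02 7.62142e+01] axis 76.0 zmax 0.066
disc top 1059 mean [0.5229 0.3096 0.0127] rect [ 0.5261  0.3141  0.0916  0.1138 22.7672] axis 88.9 zmax 0.0207
bar sc 319 mean [0.5288 0.31   0.0575] rect [5.25900e-01 3.12300e-01 7.95000e-02 2.13000e-02 7.66036e+01] axis 75.8 zmax 0.0628
rim top 2656 mean [ 0.513  -0.0291  0.1049] rect [ 0.5134 -0.0291  0.1549  0.1547  0.6309] axis 99.4 zmax 0.1128
handles 387 mean [ 0.511  -0.033   0.0899] rect [ 0.5123 -0.0304  0.0651  0.2183  7.8283] axis 98.0 zmax 0.0939
rim sc 1780 mean [ 0.5199 -0.0335  0.1053] rect [ 5.13200e-01 -3.00000e-02  1.55600e-01  1.55300e-01  8.91432e+01] axis 106.3 zmax 0.1086
plain 2535 mean [ 0.4526 -0.2765  0.0157] rect [ 0.4544 -0.2794  0.1263  0.1259 73.3104] axis 48.4 zmax 0.0539
[ 0.51029608 -0.03076257  0.09994755] [ 3.15650761e-01 -1.24516378e-02  2.08025395e-05] [0.60609561 0.15133241 0.05428661] [0.35954727 0.33498499 0.0577473 ]
```

View pics/crop1.png

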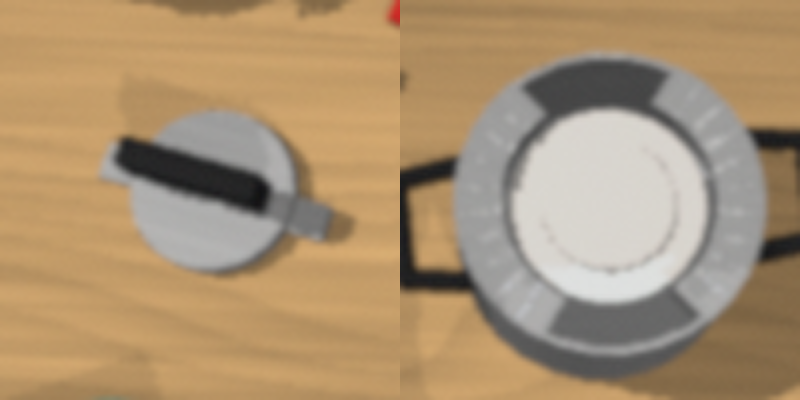

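The crop confirms it: steel disc with two lugs and a black bar. The pot's slots point along about 7°.

```bash
cat >> h.py <<'E'
def to(x,y,z,yaw,frm=None):
    s=env.get_obs();R0=Ro.from_euler('xyz',s['tool_rot'],degrees=True);p=s['tool_pos']
    if frm: p,R0=np.array(frm[:3]),Ro.from_euler('xyz',[180,0,frm[3]],degrees=True)
    R1=Ro.from_euler('xyz',[180,0,yaw],degrees=True)
    print('shift',(R0.inv().apply(np.array([x,y,z])-p)/.03).round(2),'turn',((R0.inv()*R1).as_rotvec(degrees=True)/6).round(2))
E
python3 - <<'E'
from h import *
to(.52,-.25,.25,50,(.156,-.631,.245,13.915))
to(.526,.3125,.2,76,(.52,-.25,.25,50))
E
```

```text
shift [14.83 -9.41 -0.17] turn [ 0.    0.   -6.01]
shift [ 14.49 -11.9    1.67] turn [ 0.    0.   -4.33]
```

```bash
python3 -m creep '[87,14.83,-9.41,-0.17,0,0,-6, 87,14.83,-9.41,-0.17,0,0,-6, 87,14.83,-9.41,-0.17,0,0,-6, 87,14.83,-9.41,-0.17,0,0,-6, 87,14.83,-9.41,-0.17,0,0,-6, 87,14.83,-9.41,-0.17,0,0,-6, 87,14.83,-9.41,-0.17,0,0,-6, 87,14.83,-9.41,-0.17,0,0,-6, 87,14.83,-9.41,-0.17,0,0,-6, 87,14.83,-9.41,-0.17,0,0,-6, 87,14.83,-9.41,-0.17,0,0,-6, 87,14.83,-9.41,-0.17,0,0,-6]'; python3 -c "
from h import *
to(.526,.3125,.2,76)
print(env.get_obs()['qpos'].round())"
```

```text
time_s: 1.3
tool_pos: [0.5233, -0.2443, 0.2494]
tool_rot: [-180.0, -0.2, 50.4]
force: [0.0, 0.0, -0.9]
grip_width: 0.0875
grasp_force: 0.0
shift [ 14.36 -11.75   1.7 ] turn [-0.   -0.03 -4.26]
[ 48.  11. -29.  93.   5.  77. -21.]
```

```bash
python3 -m creep '[87,14.4,-11.8,1.67,0,0,-4.3, 87,14.4,-11.8,1.67,0,0,-4.3, 87,14.4,-11.8,1.67,0,0,-4.3, 87,14.4,-11.8,1.67,0,0,-4.3, 87,14.4,-11.8,1.67,0,0,-4.3, 87,14.4,-11.8,1.67,0,0,-4.3, 87,14.4,-11.8,1.67,0,0,-4.3, 87,14.4,-11.8,1.67,0,0,-4.3, 87,14.4,-11.8,1.67,0,0,-4.3, 87,14.4,-11.8,1.67,0,0,-4.3, 87,14.4,-11.8,1.67,0,0,-4.3, 87,14.4,-11.8,1.67,0,0,-4.3]'; python3 -m creep '[87,0,0,0,0,0,0,87,0,0,0,0,0,0]'
python3 - <<'E'
from h import *
c=cam('wrist');P=pts(c);save(c,'pics/w1.png')
S=P.reshape(-1,3);m=(S[:,2]>.045)&(S[:,2]<.075)&(np.hypot(S[:,0]-.526,S[:,1]-.3125)<.07)
S=S[m].astype(np.float32);print(len(S),cv2.minAreaRect(S[:,:2]),np.median(S[:,2]))
X=S[:,:2]-S[:,:2].mean(0);l,V=np.linalg.eigh(X.T@X);print(S.mean(0),np.degrees(np.arctan2(V[1,1],V[0,1])))
print(env.get_obs()['qpos'].round())
to(.526,.3125,.051,76)
E
```

```text
time_s: 2.5
tool_pos: [0.525, 0.3143, 0.1986]
tool_rot: [-179.8, -0.2, 76.1]
force: [-0.5, 1.0, 0.2]
grip_width: 0.0872
grasp_force: 0.0
time_s: 2.7
tool_pos: [0.5283, 0.3062, 0.1989]
tool_rot: [180.0, 0.1, 75.6]
force: [-0.1, -0.1, -0.9]
grip_width: 0.087
grasp_force: 0.0Traceback (most recent call last):
  File "<stdin>", line 4, in <module>
cv2.error: OpenCV(4.12.0) /io/opencv/modules/imgproc/src/convhull.cpp:143: error: (-215:Assertion failed) total >= 0 && (depth == CV_32F || depth == CV_32S) in function 'convexHull'
```

View pics/w1.png

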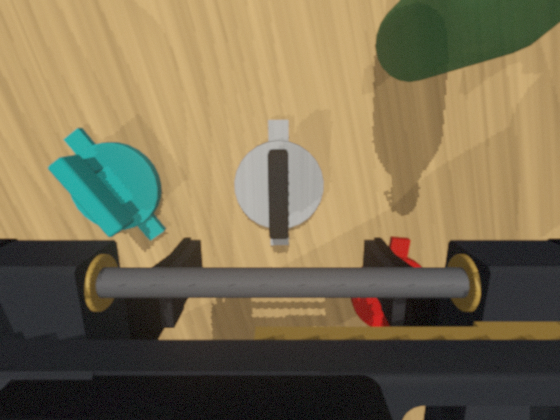

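The wrist view shows the steel lid with the bar vertical at (279,193), turquoise to the left at (115,188) and red at lower right. Next I check the depth.

Run:
```python
from h import *
c=dict(np.load('pics/wrist.npz'));P=pts(c);d=c['depth']
print(P[160,279],P[193,279],P[225,279],P[180,250],d[193,279],(d>0).mean(),c['fovy'],c['R'],c['t'],-c['R'].T@c['t'])
```

```text
[0.53413452 0.34229932 0.06242395] [0.52692313 0.31448894 0.06256635] [0.51949817 0.28587564 0.06211245] [0.49876559 0.32471345 0.01490405] 0.2830485 0.994672619047619 65.94765158889629 [[ 9.68596758e-01 -2.48636287e-01  5.63094596e-04]
 [-2.40157172e-01 -9.34973992e-01  2.61052040e-01]
 [-6.43805311e-02 -2.52989391e-01 -9.65324565e-01]] [-0.43491599  0.39138891  0.4569313 ] [0.54467056 0.37340133 0.33915904]
```

Run:
```python
from h import *
c=dict(np.load('pics/wrist.npz'));P=pts(c)
S=P.reshape(-1,3);m=(S[:,2]>.055)&(S[:,2]<.07)&(np.hypot(S[:,0]-.526,S[:,1]-.3125)<.07)
print(cv2.minAreaRect(S[m][:,:2].astype(np.float32).copy()))
s=env.get_obs();print(s['qpos'].round(),s['tool_pos'])
to(.527,.3135,.051,75.8)
```

```text
((0.5253013372421265, 0.31187713146209717), (0.07925574481487274, 0.01777047850191593), 75.85279846191406)
[  7.  22. -49.  91.  17.  75. -59.] [0.52866657 0.30554985 0.19914739]
shift [ 0.25 -0.12  4.94] turn [ 0.01  0.02 -0.05]
```

```bash
python3 -m creep '[60,0.19,-0.15,1.6,0,0,0, 60,0.19,-0.15,3.2,0,0,0, 60,0.19,-0.15,4.2,0,0,0, 60,0.19,-0.15,4.9,0,0,0, 60,0.19,-0.15,4.9,0,0,0, 60,0.19,-0.15,4.9,0,0,0]'; python3 -m creep '[10,0,0,0,0,0,0,10,0,0,0,0,0,0,10,0,0,0,0,0,0,10,0,0,0,0,0,0,10,0,0,0,0,0,0,10,0,0,0,0,0,0]' 40
```

```text
time_s: 3.35
tool_pos: [0.5258, 0.3133, 0.0531]
tool_rot: [180.0, 0.0, 75.6]
force: [-0.1, 0.5, -0.3]
grip_width: 0.0608
grasp_force: 0.0
time_s: 3.95
tool_pos: [0.5249, 0.3151, 0.0526]
tool_rot: [180.0, 0.0, 75.7]
force: [2.1, -0.6, -0.3]
grip_width: 0.02
grasp_force: 1.0
```

```bash
python3 -m creep '[5,0,0,0,0,0,0,5,0,0,0,0,0,0,5,0,0,0,0,0,0,5,0,0,-1.5,0,0,0,5,0,0,-3,0,0,0,5,0,0,-4.5,0,0,0,5,0,0,-6,0,0,0,5,0,0,-6,0,0,0,5,0,0,-6,0,0,0]' 40; python3 -c "
from h import *
to(.5,-.03,.232,187)"
```

```text
time_s: 4.85
tool_pos: [0.5243, 0.3153, 0.2325]
tool_rot: [180.0, 0.0, 75.7]
force: [-0.7, 0.1, -5.2]
grip_width: 0.0178
grasp_force: 40.0
shift [-11.35   2.05   0.02] turn [  0.     0.   -18.55]
```

```bash
python3 -m creep '[5,-1.1,0.2,0,0,0,-1.4,5,-2.2,0.4,0,0,0,-2.8,5,-3.4,0.6,0,0,0,-4.2,5,-4.6,0.8,0,0,0,-5.6,5,-5.7,1,0,0,0,-7,5,-6.8,1.2,0,0,0,-8.4,5,-8,1.4,0,0,0,-9.8,5,-9.1,1.6,0,0,0,-11.2,5,-10.2,1.8,0,0,0,-12.6,5,-11.3,2.05,0,0,0,-14,5,-11.3,2.05,0,0,0,-14,5,-11.3,2.05,0,0,0,-14]'; python3 -m creep '[5,0,0,0,0,0,-1.3,5,0,0,0,0,0,-2.6,5,0,0,0,0,0,-3.9,5,0,0,0,0,0,-4.5,5,0,0,0,0,0,-4.5,5,0,0,0,0,0,-4.5]'
python3 - <<'E'
from h import *
print(env.get_obs()['qpos'].round())
for n in('wrist','top','scene'):
    c=cam(n);save(c,f'pics/{n}2.png')
c=dict(np.load('pics/wrist.npz'))
s=env.get_obs();print(s['tool_pos'],s['tool_rot'])
t=cv2.imread('pics/top2.png')[120:280,230:390];t=cv2.resize(t,(420,420));cv2.imwrite('pics/both2.png',np.hstack([cv2.resize(cv2.imread('pics/wrist2.png'),None,fx=.67,fy=.67),np.pad(t,((0,0),(0,0),(0,0)))[:281]]) )
E
```

```text
time_s: 6.05
tool_pos: [0.4987, -0.0299, 0.2299]
tool_rot: [-180.0, -0.3, 159.5]
force: [0.5, 1.2, -3.6]
grip_width: 0.0176
grasp_force: 40.0
time_s: 6.65
tool_pos: [0.4999, -0.0276, 0.2315]
tool_rot: [179.9, -0.1, -173.3]
force: [1.3, -0.3, -3.7]
grip_width: 0.0179
grasp_force: 40.0
[ 52.   4. -53. 103.   3.  75.  95.]
[ 0.50033175 -0.02813451  0.23213492] [ 1.79979252e+02 -3.77786127e-02 -1.73322015e+02]
```

View pics/wrist2.png

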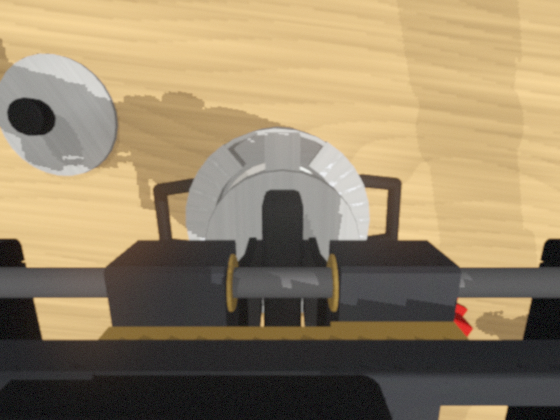

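The wrist view shows the lid over the pot, with its lug at (285,150) above the slot (230–320, 150). Next I measure the lid and pot centres.

```bash
cat > m.py <<'E'
from h import *
from scipy.optimize import least_squares
def edge(S,c0,lo,hi,n=180):
    d=S[:,:2]-c0;r=np.hypot(*d.T);a=((np.arctan2(d[:,1],d[:,0])+np.pi)/(2*np.pi)*n).astype(int)
    return np.array([S[a==k][np.argmax(r[a==k])][:2] for k in np.unique(a) if lo<r[a==k].max()<hi])
def fit(E,R):
    f=lambda p:np.hypot(E[:,0]-p[0],E[:,1]-p[1])-R
    q=least_squares(f,E.mean(0),loss='soft_l1',f_scale=.001);return q.x.round(4),len(E),np.abs(f(q.x)).mean().round(4)
def run(zu,tcp):
  for n in('wrist','scene','top'):
    c=dict(np.load(f'pics/{n}.npz'));S=pts(c).reshape(-1,3);z=S[:,2]
    near=np.hypot(S[:,0]-.513,S[:,1]+.03)<.085
    D=S[near&(np.abs(z-zu-.014)<.004)&(np.hypot(S[:,0]-tcp[0],S[:,1]-tcp[1])<.052)]
    if len(D)>20: print(n,'disc',fit(edge(D,tcp,.04,.052),.046),'z',np.median(D[:,2]))
    L=S[near&(np.abs(z-zu-.008)<.004)]; r=np.hypot(L[:,0]-tcp[0],L[:,1]-tcp[1]);L=L[(r>.05)&(r<.072)]
    if len(L)>10: print(n,'lug',L.mean(0).round(4),'dir',np.degrees(np.arctan2(*(L.mean(0)[:2]-tcp)[::-1])).round(1),len(L))
    E=S[near&(z>.1)&(z<.114)];pc=np.array([.513,-.03])
    if len(E)>20: print(n,'rim',fit(edge(E,pc,.072,.083),.078))
E
python3 - <<'E'
from m import *
run(.179,np.array([.5003,-.0281]))
# pot angle via handles in initial-like views
for n in('top','wrist'):
    c=dict(np.load(f'pics/{n}.npz'));P=pts(c).reshape(-1,3);C=c['color'].reshape(-1,3).max(1)
    m=(C<70)&(P[:,2]>.06)&(P[:,2]<.096)
    d=np.hypot(P[:,0]-.513,P[:,1]+.03);m&=(d>.085)&(d<.118);H=P[m]
    a=H[H[:,1]>-.03].mean(0);b=H[H[:,1]<-.03].mean(0);print(n,a,b,np.degrees(np.arctan2(a[1]-b[1],a[0]-b[0])))
to(.513,-.030,.16,-173)
E
```

```text
wrist disc (array([ 0.5004, -0.0285]), 89, np.float64(0.0004)) z 0.1931257266751061
wrist lug [ 0.4428 -0.0353  0.1873] dir -172.9 1059
wrist rim (array([ 0.5116, -0.0313]), 102, np.float64(0.0002))
scene disc (array([ 0.5015, -0.0274]), 134, np.float64(0.0019)) z 0.19139672857841541
scene lug [ 0.5382 -0.0248  0.1852] dir 4.9 122
scene rim (array([ 0.5132, -0.0301]), 159, np.float64(0.001))
top disc (array([ 0.5023, -0.0278]), 21, np.float64(0.0006)) z 0.19240517475025548
top rim (array([ 0.5124, -0.0301]), 49, np.float64(0.0007))
top [0.47766356 0.06467806 0.08992296] [nan nan nan] nan
wrist [0.51855966 0.06729588 0.08928004] [ 0.49701101 -0.11803756  0.0904157 ] 83.36801856140781
shift [-0.41 -0.11  2.4 ] turn [ 0.   -0.01 -0.05]<stdin>:8: RuntimeWarning: Mean of empty slice.
  ret = um.true_divide(
```

```bash
python3 -m creep '[5,-0.36,-0.14,0.6,0,0,-0.1,5,-0.36,-0.14,1.2,0,0,-0.1,5,-0.36,-0.14,1.8,0,0,-0.1,5,-0.36,-0.14,2.2,0,0,-0.1,5,-0.36,-0.14,2.4,0,0,-0.1,5,-0.36,-0.14,2.4,0,0,-0.1,5,-0.36,-0.14,2.4,0,0,-0.1]'
python3 - <<'E'
from h import *
for n in('wrist','scene'): save(cam(n),f'pics/{n}3.png')
from m import run
s=env.get_obs();print(s['tool_pos'],s['tool_rot'])
run(s['tool_pos'][2]-.053,s['tool_pos'][:2])
a=cv2.imread('pics/wrist3.png')[100:300,150:410];b=cv2.imread('pics/scene3.png')[140:300,170:378]
cv2.imwrite('pics/b3.png',np.hstack([cv2.resize(a,(400,308)),cv2.resize(b,(400,308))]))
E
```

```text
time_s: 7.5
tool_pos: [0.5123, -0.0314, 0.1612]
tool_rot: [-180.0, 0.1, -172.7]
force: [-0.1, 0.5, -2.4]
grip_width: 0.0178
grasp_force: 40.0
[ 0.51243454 -0.03153244  0.16141423] [-1.79955803e+02  8.43191618e-02 -1.72698576e+02]
wrist disc (array([ 0.5129, -0.0324]), 89, np.float64(0.0004)) z 0.1227196338705004
wrist lug [ 0.4552 -0.0399  0.1167] dir -171.7 1051
wrist rim (array([ 0.5115, -0.0314]), 91, np.float64(0.0002))
scene disc (array([ 0.5137, -0.0309]), 133, np.float64(0.0017)) z 0.12082071925352988
scene lug [ 0.5505 -0.0275  0.1147] dir 6.0 121
scene rim (array([ 0.5129, -0.0301]), 158, np.float64(0.0009))
top rim (array([ 0.5124, -0.0301]), 49, np.float64(0.0007))
```

View pics/b3.png

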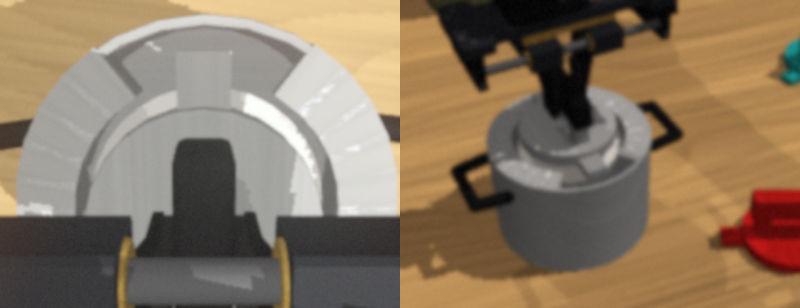

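The lug, at crop pixel (205,75), sits mid-slot (slot centre about (207,60)) and the lid is centred to about 1.5 mm. Pushing down.

```bash
python3 -m creep '[5,0.03,-0.03,0.15,0,0,0,5,0.03,-0.03,0.3,0,0,0,5,0.03,-0.03,0.45,0,0,0,5,0.03,-0.03,0.6,0,0,0,5,0.03,-0.03,0.7,0,0,0,5,0.03,-0.03,0.7,0,0,0,5,0.03,-0.03,0.7,0,0,0,5,0.03,-0.03,0.7,0,0,0]'
```

```text
time_s: 8.4
tool_pos: [0.5114, -0.0329, 0.14]
tool_rot: [-180.0, 0.0, -172.7]
force: [-1.8, -1.9, 4.4]
grip_width: 0.0175
grasp_force: 40.0
```

```bash
python3 -m creep '[5,0,0,0,0,0,0.7,5,0,0,0,0,0,1.4,5,0,0,0,0,0,2.1,5,0,0,0,0,0,2.8,5,0,0,0,0,0,3.5,5,0,0,0,0,0,4.2,5,0,0,0,0,0,4.9,5,0,0,0,0,0,5.6,5,0,0,0,0,0,6.3,5,0,0,0,0,0,7,5,0,0,0,0,0,7,5,0,0,0,0,0,7]'
```

```text
time_s: 9.6
tool_pos: [0.5121, -0.032, 0.1404]
tool_rot: [179.9, 0.1, 145.3]
force: [-0.7, 0.1, 4.9]
grip_width: 0.0175
grasp_force: 40.0
```

```bash
python3 -m creep '[5,0,0,0,0,0,0.8,5,0,0,0,0,0,1.6,5,0,0,0,0,0,2.4,5,0,0,0,0,0,3.2,5,0,0,0,0,0,4,5,0,0,0,0,0,4.8,5,0,0,0,0,0,5.6,5,0,0,0,0,0,6.4,5,0,0,0,0,0,7.2,5,0,0,0,0,0,8,5,0,0,0,0,0,8,5,0,0,0,0,0,8]'
python3 - <<'E'
from h import *
for n in('wrist','scene'): save(cam(n),f'pics/{n}4.png')
from m import run
s=env.get_obs()
run(s['tool_pos'][2]-.053,s['tool_pos'][:2])
a=cv2.imread('pics/wrist4.png')[100:300,150:410];b=cv2.imread('pics/scene4.png')[140:300,170:378]
cv2.imwrite('pics/b4.png',np.hstack([cv2.resize(a,(400,308)),cv2.resize(b,(400,308))]))
E
```

```text
time_s: 10.8
tool_pos: [0.5121, -0.032, 0.1404]
tool_rot: [179.9, 0.0, 97.3]
force: [-0.2, 0.2, 5.5]
grip_width: 0.0181
grasp_force: 40.0
wrist disc (array([ 0.5114, -0.0353]), 92, np.float64(0.0006)) z 0.10197755744306611
wrist lug [0.5083 0.0159 0.0959] dir 94.5 257
wrist rim (array([ 0.5116, -0.0315]), 91, np.float64(0.0004))
scene disc (array([ 0.5108, -0.0332]), 105, np.float64(0.0016)) z 0.0998633653499685
scene lug [ 0.5145 -0.0075  0.0952] dir 84.4 90
scene rim (array([ 0.5129, -0.0299]), 139, np.float64(0.0009))
top lug [0.4985 0.0149 0.095 ] dir 106.1 23
top rim (array([ 0.5124, -0.0301]), 49, np.float64(0.0007))
```

View pics/b4.png

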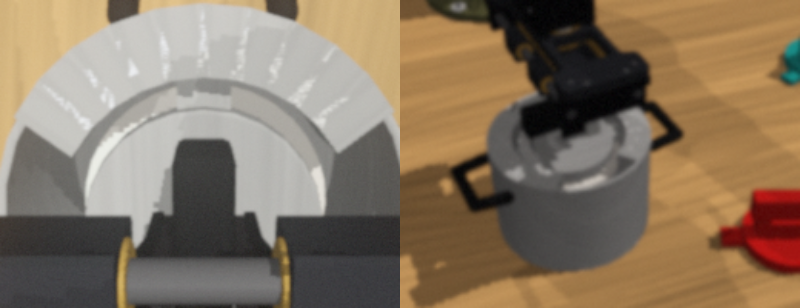

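The lug at crop pixel (205,90) is now under the lip, and the bar is in line with the handle. Easing up, releasing and retreating.

```bash
python3 -m creep '[5,0,0,-0.06,0,0,0,5,0,0,-0.12,0,0,0,5,0,0,-0.16,0,0,0,50,0,0,-0.16,0,0,0,50,0,0,-0.16,0,0,0,50,0,0,-0.16,0,0,0,50,0,0,-0.16,0,0,0,50,0,0,-0.16,0,0,0,50,0,0,-0.16,0,0,0]'; python3 -m creep '[50,0,0,-0.5,0,0,0,50,0,0,-1.5,0,0,0,50,0,0,-3,0,0,0,50,0,0,-4.5,0,0,0,50,0,0,-5,0,0,0,50,0,0,-5,0,0,0,50,0,0,-5,0,0,0,50,0,0,-5,0,0,0]';  python3 - <<'E'
from h import *
for n in('wrist','scene','top'): save(cam(n),f'pics/{n}5.png')
from m import run
run(.092,np.array([.5118,-.032]))
c=dict(np.load('pics/wrist.npz'));S=pts(c).reshape(-1,3)
m=(S[:,2]>.135)&(S[:,2]<.165)&(np.hypot(S[:,0]-.512,S[:,1]+.032)<.06)
print(cv2.minAreaRect(S[m][:,:2].astype(np.float32).copy()),np.median(S[m][:,2]))
E
```

```text
time_s: 11.8
tool_pos: [0.5108, -0.0325, 0.1442]
tool_rot: [-180.0, 0.0, 97.3]
force: [0.6, -0.1, -0.3]
grip_width: 0.0485
grasp_force: 0.0
time_s: 12.6
tool_pos: [0.51, -0.0326, 0.2926]
tool_rot: [-179.8, -0.0, 97.3]
force: [-0.4, 0.4, -0.0]
grip_width: 0.0497
grasp_force: 0.0
wrist disc (array([ 0.5115, -0.0349]), 168, np.float64(0.0008)) z 0.10613844223532669
wrist lug [ 0.5071 -0.0404  0.1006] dir -119.5 250
wrist rim (array([ 0.5118, -0.0314]), 179, np.float64(0.0005))
scene disc (array([ 0.5106, -0.0341]), 108, np.float64(0.0016)) z 0.10407288449636158
scene lug [ 0.5173 -0.0033  0.1   ] dir 79.1 113
scene rim (array([ 0.5131, -0.0301]), 167, np.float64(0.001))
top disc (array([ 0.5127, -0.0344]), 51, np.float64(0.0012)) z 0.10508202371246289
top lug [0.5092 0.018  0.0998] dir 93.0 42
top rim (array([ 0.5125, -0.0299]), 71, np.float64(0.0005))
((0.5116884708404541, -0.03460026904940605), (0.01744895800948143, 0.0794580951333046), 7.209903240203857) 0.1539591727652751
```

View pics/wrist5.png

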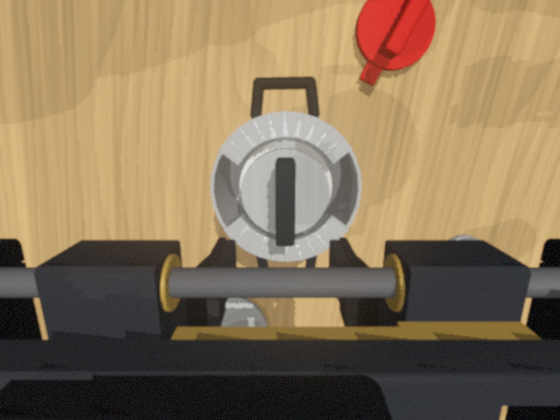

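The lid is locked: its underside is at 92 mm, it is about 4 mm off the pot's axis, and the bar at (285,200) is in line with the handles. Handing in.

```bash
python3 -c "
from cell import env
print(env.sign_off())"
```

```text
the job is handed in; nothing more can be done
None
```

The job is handed in: the pot's own lid is locked under the rim with its bar in line with the side handles, the gripper is clear, and the plain lid was not touched (sign-off gave no verdict).

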